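# Seat a pitch gauge leaf in a bench screw's thread

## Task

The big wooden bench screw in the stand is to be checked with the gauge leaf whose tooth spacing matches its thread (the one with five teeth); leave the other leaf and the other things on the bench alone. Pick the leaf up by its knob, lay it flat on the ledge in front of the screw with its teeth towards the thread but still clear of it, then slide it in and feel along the screw until all teeth drop into the grooves, never forcing it against the screw with more than 20 N. Keep it lightly pressed home (about 5 N) for a second to check that it sits flat, its straight edge close against the thread's crests all along, then let go and leave it there.

Things in the scene. Friction and masses are not known exactly. Their poses are not given: they have to be found in the camera images.
- leaf_five: Matching leaf: loose wooden plate 50 (x) by 72 (y) by 10 mm thick, 0.08 to 0.17 kg. Upright on its middle a round dark knob, 22 mm diameter, 10 to 48 mm above the underside, to grip from above. On its +x edge five teeth 14 mm apart (y = -28 to 28 mm), each 5 mm wide, 6 mm long, blunt, as thick as the plate. Origin: centre of the underside, below the knob; x to the teeth, z up.
- leaf_five_edge (a point): Middle of the five-tooth leaf's straight edge between the roots of its teeth, half-way up the thickness: 25 mm along x and 5 mm up from the leaf's origin. The teeth reach 6 mm beyond it. Axes as the leaf's.
- leaf_four: The other leaf, not to be used: same plate and knob, but four teeth 20 mm apart, which do not fit this thread. Origin and axes as for the five-tooth leaf. The two leaves lie on the bench left and right, either way round.
- screw: Wooden bench screw, fixed crosswise in two dark bearing blocks at y = -122 and 122 mm (56 by 20 mm, tops 28 mm above the axis); round head beyond the +y block. Origin: on the screw's axis midway between the blocks, 34 mm above the bench; y along the axis (left), +x from the ledge to the screw, z up. The screw does not turn or slide at the allowed forces.
- screw_front (a point): On the crest line facing the ledge: 22 mm from the screw's axis towards -x, at y = 0, axes as the screw's. Thread: 14 mm pitch, crests 7 mm wide, grooves 7 mm wide and 7 mm deep, from y = -84 to 84 mm at least. WHERE the grooves lie along y is NOT given by this point (the thread is shifted by up to 7 mm either way): feel or look for them.
- stand: Fixed plywood stand. Origin: on the bench below the screw's origin, same axes. Its ledge is a smooth flat board, top 29 mm above the bench, x = -110 to -24 mm, y = -93 to 93 mm; a leaf on it is level with the screw's axis. Seated, a leaf's straight edge touches the crests (edge at x = -22 mm); teeth that meet crests stop it at -28 mm. Side play of a tooth in a groove: 1 mm each way.
- tape_measure: Bystander: a tape measure, 31x79x63 mm, standing on the bench at the left. Origin: centre of its underside.
- wax_tin: Bystander: a round tin, 68 mm diameter, 43 mm high, at the right. Origin: centre of its underside.
- sanding_block: Bystander: a brown sanding block 67x112x33 mm, between the places of the leaves, nearest the robot. Origin: centre of its underside.
There are look-alikes about, which are no part of the job. Leave any pink or turquoise look-alike of the leaf_five alone.

How it is judged:
By the outcome, as a careful person would: the job done as asked, in the order asked, and still so for the second after the job is handed in, with the robot touching nothing.
It also fails if it takes over 72 s, if anything falls off the work surface, if the arm or the gripper's body presses on something with over 40 N, if the wrist force passes 120 N, or if a joint passes its speed limit or range.

## Robot

A 6-joint arm with a two-finger parallel gripper is mounted at the origin on the work surface; the furniture and walls round the work are solid. World frame = base frame: x ahead of the robot, y to its left, z up, the work surface at z = 0. Lengths are in m, angles in rad, forces in N, time in s.
With the tool pointing down it reaches from about 0.35 to 0.85 m from the base axis. Payload 8.1 kg.
Tool frame: the origin (TCP) lies between the finger pads; the fingertips stand 22 mm ahead of it and the grasp point (between the pads) lies 3 mm ahead of it (arm.tip_reach is the distance from the TCP to the fingertips, in m); z points along the fingers, y is the line along which they close (so a half turn about z gives the same grasp; the last joint's range is limited). The gripper opens to 93 mm and grips with 3 to 60 N. Pads are 15 mm wide; open, the fingers measure 128 mm over their backs; the gripper's body (75 mm by 188 mm) begins 65 mm behind the grasp point.
Start: joints at [-1.302, 0.13, 1.488, -0, 1.523, -0.085], TCP at [0.208, -0.563, 0.241] pointing down, gripper open.
Joint ranges: [-2.96, 2.96], [-0.89, 2.26], [0.02, 2.5], [-1.34, 4.48], [0, 2.73], [-2.66, 2.66]. Speed limits (rad/s): [2.39, 2.39, 2.79, 3.14, 3.14, 3.14].

## Interface

Orientations are given as a unit quaternion [w, x, y, z].
In Python, from plant import arm gives the robot as it stands.
- The arm moves only by the tool servo_tool, never from a script. Its argument "plan" is a list of rows, each a list of 4 numbers: the shift along the world's x, y, z in mm, then the turn about the world's z in units of 8 degrees (1.0 is 8 degrees). A call has 1 to 20 rows; each row is the pose to reach, as a shift and turn from the pose commanded when the call began; what a row does not reach only later rows make up. A row lasts 1/10 s, in which the tool goes at most 50 mm and 8.59 degrees, less where a joint would pass 70% of its speed; a pose out of reach is approached as far as the arm can. A call with a gripper value outside its range is refused whole. "grip" is the opening, from 0 (shut) to 1 (fully open), set as the call begins (left out, the last holds). The fingers move at their own pace and stop on an object; "squeeze" is the grip in N (left out, the last holds). Time passes only in rows, so rows that repeat a pose let the fingers close. It gives the time, the measured TCP pose, the force, the opening and the grip force at its end, in the units of the state.
- arm.sense(): the state, without advancing time (a new reading comes with each control period).
- arm.read_camera(name): name is "side" or "top" or "wrist"; returns (picture, depth): 480x640x3 uint8, blue, green, red; 480x640 float32, m along the optical axis (not along the pixel's ray), 0 where there is no reading.
- arm.get_calibration(name): a dict with "camera_matrix" (3x3 intrinsics, pixels), "world_to_cam" (4x4, takes a point from world to camera coordinates). Camera axes: x right, y down, z forward; pixel columns grow to the right and rows downward; lengths in m; the calibration is good to about 2 mm. A picture is of the moment at which its call begins: read the wrist's pose just before it. get_calibration takes no time and is no camera call; for the wrist camera it gives the pose at the moment of the call.
- arm.job_done(): hands the job in; it is judged then, once.
The state is a dict: "time": time; "joint_pos": joint angles; "joint_vel": joint speeds; "effort": joint torques, N m; "tcp_pos": TCP position; "tcp_rot": TCP orientation; "ft_force": force on the tool from outside, world axes, zero at the start; "ft_torque": the same for the moment, N m; "finger_gap": finger opening in m; "grip_force": force on a finger pad.
Only numpy, scipy, OpenCV 4.12 (cv2) and the standard library are available. Lean on these libraries where they do the work, as an engineer would, in place of code of your own. Each camera call takes 0.05 s, during which the arm holds its last target. There are 200 camera calls.

## Working session

There is one attempt and no reset: what is moved stays moved. The work goes in short steps, Python scripts to look and compute and a tool call to move; the robot and the scene stay as the last step left them, time stands still between calls to the robot, and variables do not carry over. Pictures are saved under pics/ and viewed, at most 11 in all, crops included, and the job is handed in when it is done.

Besides the shell and the picture viewer there is one more tool, called after "Call:" as a command line: name --pt "numbers of a row" for each row, then --argument value for the rest. servo_tool: Moves the arm, as the interface text tells. Its arguments: {"type":"object","properties":{"plan":{"type":"array"},"grip":{"type":"number"},"squeeze":{"type":"number"}},"required":["plan"]}

```bash
mkdir -p pics; ls
cat > h.py <<'E'
import numpy as np, cv2
from plant import arm
def shot(name, fn=None):
    c=arm.get_calibration(name); p,d=arm.read_camera(name)
    if fn: cv2.imwrite('pics/'+fn,p); np.savez('pics/'+fn[:-4]+'.npz',p=p,d=d,K=c['camera_matrix'],T=c['world_to_cam'])
    return p,d,np.array(c['camera_matrix']),np.array(c['world_to_cam'])
def ray(K,T,uv,z):
    uv=np.atleast_2d(np.float64(uv)); R=T[:3,:3]; o=-R.T@T[:3,3]
    d=(np.linalg.inv(K)@np.c_[uv,np.ones(len(uv))].T).T@R
    return o+d*((z-o[2])/d[:,2])[:,None]
def proj(K,T,X):
    X=np.atleast_2d(X); c=X@T[:3,:3].T+T[:3,3]; p=c@K.T; return p[:,:2]/p[:,2:]
E
python3 - <<'E'
from h import *
for n in('top','side'):
    p,d,K,T=shot(n,n+'1.png'); print(n,K.round(1).tolist(),T.round(3).tolist())
print(arm.sense())
E
```

```text
pics
top [[461.2, 0.0, 318.9], [0.0, 461.2, 238.0], [0.0, 0.0, 1.0]] [[0.005, -1.0, -0.003, -0.014], [-0.986, -0.004, -0.168, 0.518], [0.168, 0.004, -0.986, 1.051], [0.0, 0.0, 0.0, 1.0]]
side [[565.5, 0.0, 326.1], [0.0, 565.5, 245.1], [0.0, 0.0, 1.0]] [[-1.0, -0.013, -0.005, 0.504], [-0.004, 0.637, -0.771, 0.04], [0.013, -0.771, -0.637, 1.279], [0.0, 0.0, 0.0, 1.0]]
{'time': 0.1, 'joint_pos': array([-1.30239754e+00,  1.31100643e-01,  1.48918846e+00,  3.38509001e-05,
        1.52302979e+00, -8.54107997e-02]), 'joint_vel': array([-1.33424672e-03, -1.45966526e-03, -2.75431730e-03, -6.97896247e-05,
        1.27065513e-04, -9.29297126e-04]), 'effort': array([ 2.08920988e-03, -5.61337531e+01, -4.93097806e+01,  7.69923138e-02,
        2.89803219e-02, -4.36520111e-05]), 'tcp_pos': array([ 0.20777837, -0.56234548,  0.23967345]), 'tcp_rot': array([-8.61054010e-04,  9.84392891e-01,  1.75982643e-01, -6.20253889e-05]), 'ft_force': array([ 0.43901906,  0.10245648, -0.77286513]), 'ft_torque': array([0.00033046, 0.00706155, 0.01163366]), 'grip_force': 0.0, 'finger_gap': 0.09296927329002026}
```

View pics/top1.png

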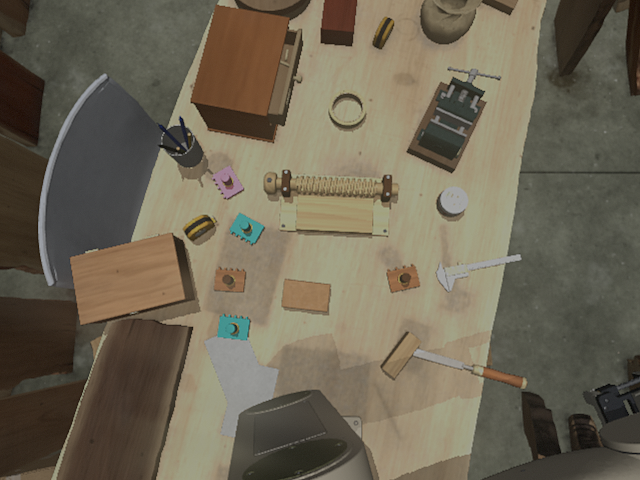

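View pics/side1.png

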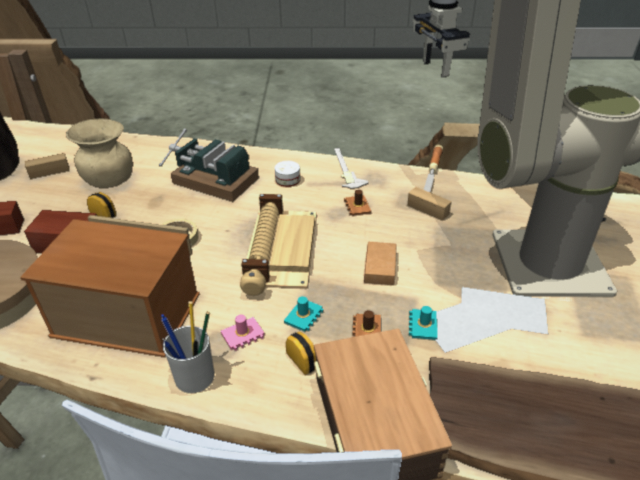

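The orange leaves lie at about (230,280) and (403,278) in the top view, with the screw around (330,187) and the ledge below it. I'll enlarge both leaves and the stand.

Run:
```python
import cv2,numpy as np
p=cv2.imread('pics/top1.png')
a=cv2.resize(p[255:305,205:255],(390,390),interpolation=2); b=cv2.resize(p[255:305,380:430],(390,390),interpolation=2)
c=cv2.resize(p[165:240,255:405],(400,200),interpolation=2)
o=np.zeros((600,790,3),np.uint8);o[:390,:390]=a;o[:390,400:]=b;o[400:600,:400]=c
cv2.imwrite('pics/z1.png',o)
```

```text
(no output)
```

View pics/z1.png

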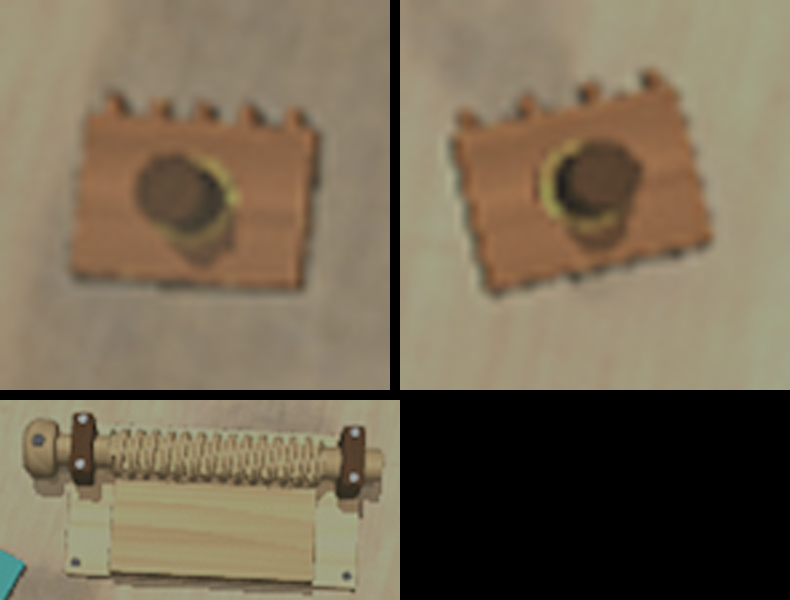

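The left leaf (enlarged on the left, around (230,280) in the top view) has five teeth, and they already face the screw. The right one has four. Next I'll take coarse positions.

Run:
```python
from h import *
z=np.load('pics/top1.npz');p,K,T=z['p'],z['K'],z['T']
hsv=cv2.cvtColor(p,cv2.COLOR_BGR2HSV)
print(hsv[285,222],hsv[190,287],hsv[270,235])
m=np.zeros(p.shape[:2],np.uint8);m[258:300,208:252]=((p[258:300,208:252,2].astype(int)-p[258:300,208:252,0])>45)*255
c=max(cv2.findContours(m,0,2)[0],key=cv2.contourArea);r=cv2.minAreaRect(c);print(r,ray(K,T,cv2.boxPoints(r),.010).round(4))
# plate middle
print('leaf',ray(K,T,[r[0]],.010)); print('knob',ray(K,T,[(205+180/7.8,255+187/7.8)],.048))
# bearing blocks tops
for b in[(83/400*150+255,165+50/200*75),(351/400*150+255,165+62/200*75)]: print(b,ray(K,T,[b],.060))
# ledge corners
for b in[(110,84),(315,91),(313,179),(112,172)]: print(ray(K,T,[(b[0]/400*150+255,165+b[1]/200*75)],.029).round(4))
```

```text
[ 13 119 144] [ 13 136  88] [ 14 101 137]
((229.35247802734375, 279.1229553222656), (30.0578670501709, 23.35822296142578), 5.19442892074585) [[0.3975 0.2415 0.01  ]
 [0.4536 0.2388 0.01  ]
 [0.4473 0.166  0.01  ]
 [0.3913 0.1693 0.01  ]]
leaf [[0.42230585 0.20384858 0.01      ]]
knob [[0.41962408 0.19932568 0.048     ]]
(286.125, 183.75) [[0.64636719 0.06698973 0.06      ]]
(386.625, 188.25) [[ 0.63626913 -0.17249604  0.06      ]]
[[0.6233 0.0441 0.029 ]]
[[ 0.6175 -0.1436  0.029 ]]
[[ 0.5356 -0.1406  0.029 ]]
[[0.5413 0.0412 0.029 ]]
```

Call:
servo_tool --pt "50 30 10 -1" --pt "90 60 30 -2" --pt "130 95 50 -2.8" --pt "165 135 60 -2.8" --pt "195 180 60 -2.8" --pt "220 225 60 -2.8" --pt "245 270 60 -2.8" --pt "270 315 60 -2.8" --pt "295 360 60 -2.8" --pt "315 405 60 -2.8" --pt "330 450 60 -2.8" --pt "335 490 60 -2.8" --pt "337 510 60 -2.8" --pt "337 510 60 -2.8" --pt "337 510 60 -2.8" --pt "337 510 60 -2.8" --pt "337 510 60 -2.8"

```text
time: 1.8
tcp_pos: [0.5447, -0.0542, 0.3005]
tcp_rot: [0.0, 1.0, -0.02, -0.0]
ft_force: [0.5, -0.1, 0.3]
finger_gap: 0.0929
grip_force: 0.0
```

Run:
```python
from h import *
s=arm.sense();print(s['time'],s['tcp_pos'],s['tcp_rot'],s['joint_pos'])
p,d,K,T=shot('wrist','w1.png');print((-T[:3,:3].T@T[:3,3]).round(3),T[2,:3].round(2),K[0,0])
```

```text
1.8 [ 0.54466135 -0.05424541  0.30046839] [ 1.21000530e-04  9.99809064e-01 -1.95395253e-02 -1.63938106e-04] [-1.92752591e-01 -2.94867534e-02  1.54533523e+00 -2.95338621e-04
  1.62602544e+00  1.41710901e+00]
[ 0.628 -0.058  0.444] [-0.3   0.01 -0.95] 403.11875440321904
```

View pics/w1.png

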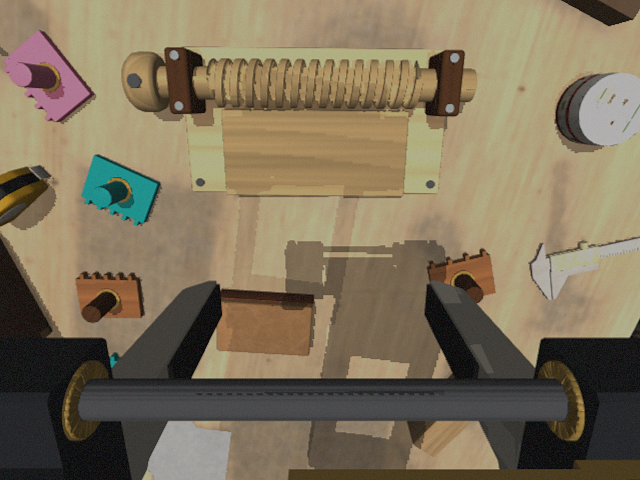

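The wrist view shows the block tops, with bolts at about (169,53), (178,106), (455,57) and (449,108), the ledge at (223..407, 111..195), and the five-tooth leaf at (110,297) with its knob at (100,305).

Run:
```python
from h import *
z=np.load('pics/w1.npz');p,K,T=z['p'],z['K'],z['T'];d=z['d']
hsv=cv2.cvtColor(p,cv2.COLOR_BGR2HSV)
# dark blocks
for x0,x1 in((160,205),(425,470)):
    q=p[40:125,x0:x1].astype(int); m=((q.sum(2)<200)|((q[:,:,2]-q[:,:,0]<40)&(q.sum(2)<420))).astype(np.uint8)
    bol=((q[:,:,2]-q[:,:,0]<25)&(q.sum(2)>280)).astype(np.uint8)
    n,l,s,c=cv2.connectedComponentsWithStats(bol)
    for i in range(1,n):
        if s[i,4]>12:
            uv=c[i]+[x0,40]; print('bolt',uv.round(1),s[i,4],ray(K,T,[uv],.062).round(4), d[int(uv[1]),int(uv[0])])
m=np.zeros(p.shape[:2],np.uint8);q=p[262:330,65:155].astype(int);m[262:330,65:155]=((q[:,:,2]-q[:,:,0])>45)*255
cs=cv2.findContours(m,0,2)[0];c=max(cs,key=cv2.contourArea)
m2=np.zeros_like(m);cv2.drawContours(m2,[c],-1,255,-1)
ys,xs=np.nonzero(m2);P=ray(K,T,np.c_[xs,ys],.010)[:,:2]
r=cv2.minAreaRect((P*1000).astype(np.float32));print('leaf rect mm',r)
bx=cv2.boxPoints(r);print(bx.round(1))
for uv in[(223,111),(407,110),(405,195),(225,195)]: print('ledge',ray(K,T,[uv],.029).round(4))
print('knobtop',ray(K,T,[(93,311)],.048))
o=np.zeros((600,800,3),np.uint8);o[:280]=cv2.resize(p[45:129,160:400],(800,280),interpolation=2);o[285:585,:400]=cv2.resize(p[255:330,60:160],(400,300),interpolation=2)
o[285:,400:]=cv2.resize(p[30:135,420:500],(400,315),interpolation=2);cv2.imwrite('pics/z2.png',o)
```

```text
bolt [173.6  54.6] 74 [[0.6765 0.0707 0.062 ]] 0.34951147
bolt [178.2 105.2] 65 [[0.6344 0.0728 0.062 ]] 0.36302522
bolt [454.2  57.4] 72 [[ 0.6644 -0.1743  0.062 ]] 0.35021788
bolt [449.3 107.9] 67 [[ 0.6223 -0.1722  0.062 ]] 0.3630292
leaf rect mm ((423.1393737792969, 216.91452026367188), (94.51578521728516, 88.70775604248047), 86.3828353881836)
[[375.9 172.5]
 [464.4 167. ]
 [470.4 261.3]
 [381.9 266.9]]
ledge [[0.6278 0.0408 0.029 ]]
ledge [[ 0.6215 -0.1406  0.029 ]]
ledge [[ 0.5361 -0.1404  0.029 ]]
ledge [[0.5437 0.0483 0.029 ]]
knobtop [[0.42430901 0.20264128 0.048     ]]
```

View pics/z2.png

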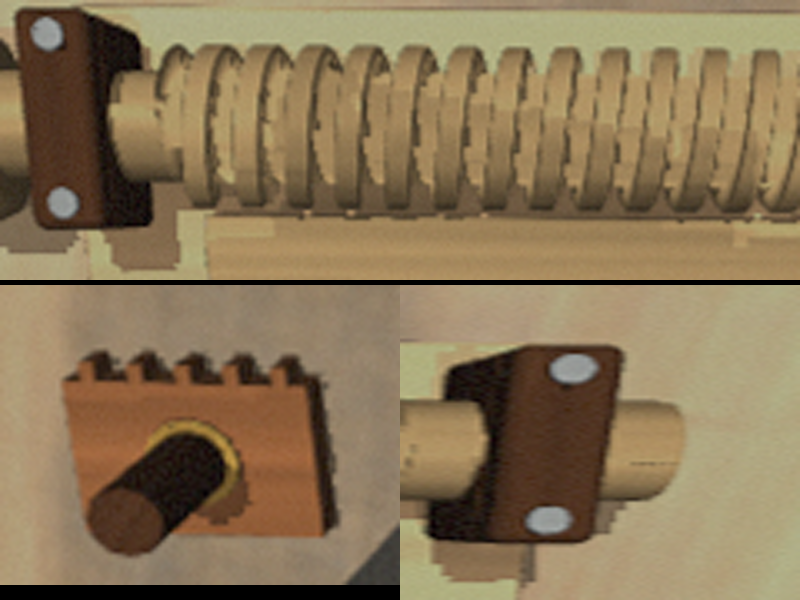

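Run:
```python
from h import *
z=np.load('pics/w1.npz');K,T=z['K'],z['T']
f=lambda x,y:(60+x/4,255+(y-285)/4)
P=ray(K,T,[f(64,382),f(305,385),f(323,533)],.010);print(P.round(4),np.linalg.norm(P[0]-P[1]),np.linalg.norm(P[2]-P[1]))
v=P[0]-P[1];yaw=np.arctan2(-v[0],v[1]);print(np.degrees(yaw)); ex=np.array([np.cos(yaw),np.sin(yaw),0])
print('origin',(P[0]+P[1])/2-.025*ex, (P[0]+P[2])/2)
print('knob top',ray(K,T,[f(126,521)],.048))
```

```text
[[0.4468 0.2388 0.01  ]
 [0.443  0.1685 0.01  ]
 [0.3945 0.1717 0.01  ]] 0.0704308751007035 0.04862122979012827
-3.0735118019718355
origin [0.41989872 0.20496033 0.01      ] [0.4206056  0.20523119 0.01      ]
knob top [[0.42072416 0.20506162 0.048     ]]
```

Run:
```python
from h import *
z=np.load('pics/top1.npz');K,T,d=z['K'],z['T'],z['d']
v,u=np.nonzero(d>0);D=d[v,u]
C=(np.linalg.inv(K)@np.c_[u,v,np.ones(len(u))].T).T*D[:,None]
W=(C-T[:3,3])@T[:3,:3]
m=(W[:,0]>.28)&(W[:,0]<.6)&(W[:,1]>.12)&(W[:,1]<.45)&(W[:,2]>.055)
Q=W[m];print(m.sum())
for x in np.arange(.28,.6,.02):
    a=Q[(Q[:,0]>=x)&(Q[:,0]<x+.02)]
    if len(a):i=a[:,1].argmin();print(round(x,2),a[i].round(3),a[:,2].max().round(3))
```

```text
5130
0.32 [0.34  0.397 0.095] 0.099
0.34 [0.36  0.332 0.094] 0.099
0.36 [0.374 0.285 0.089] 0.1
0.38 [0.382 0.288 0.09 ] 0.1
0.4 [0.407 0.293 0.093] 0.1
0.42 [0.424 0.298 0.094] 0.1
0.44 [0.447 0.303 0.096] 0.1
0.46 [0.461 0.307 0.092] 0.1
0.48 [0.481 0.313 0.093] 0.099
0.5 [0.502 0.319 0.092] 0.099
0.52 [0.539 0.269 0.056] 0.062
0.54 [0.551 0.259 0.057] 0.065
0.56 [0.56  0.27  0.056] 0.057
```

Call:
servo_tool --pt "-15 40 0 -0.1" --pt "-35 85 -10 -0.1" --pt "-55 130 -30 -0.1" --pt "-80 175 -60 -0.1" --pt "-100 215 -90 -0.1" --pt "-118 245 -120 -0.1" --pt "-124 258 -150 -0.1" --pt "-124 258 -180 -0.1" --pt "-124 258 -180 -0.1" --pt "-124 258 -180 -0.1" --pt "-124 258 -180 -0.1" --grip 0.6 --squeeze 25

```text
time: 2.95
tcp_pos: [0.4228, 0.2049, 0.1229]
tcp_rot: [-0.001, 1.0, -0.026, 0.002]
ft_force: [-0.1, 0.4, -0.1]
finger_gap: 0.0559
grip_force: 0.0
```

Run:
```python
from h import *
s=arm.sense();print(s['time'],s['tcp_pos'],s['tcp_rot'],s['ft_force'])
p,d,K,T=shot('wrist','w2.png')
cv2.imwrite('pics/w2.png',cv2.resize(p,(800,600)))
print(proj(K,T,[s['tcp_pos']-[0,0,.012]]))
```

```text
2.95 [0.42275113 0.20488907 0.12293733] [-5.56523733e-04  9.99651604e-01 -2.63439491e-02  1.53504510e-03] [-0.05802755  0.40963214 -0.08442365]
[[322.41542983 309.37888191]]
```

View pics/w2.png

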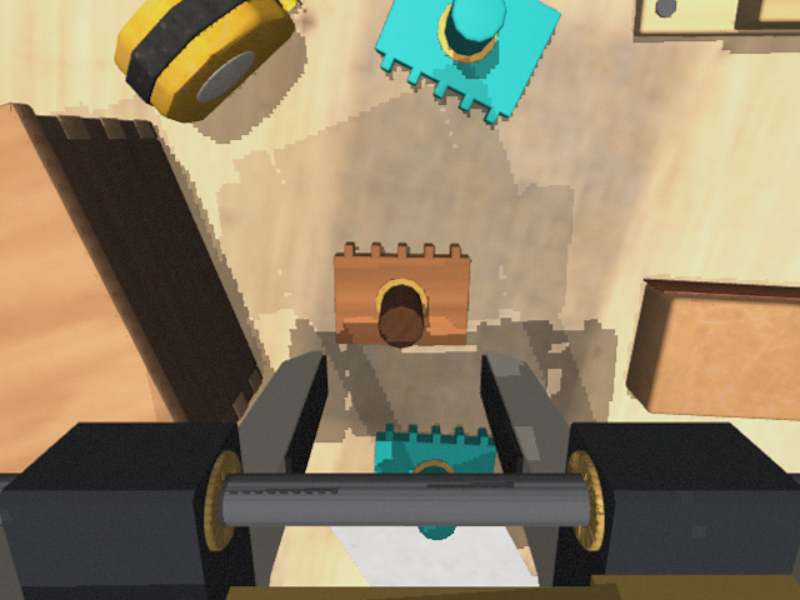

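The leaf is centred under the gripper. Its tooth edge runs from (335,257) to (469,258), and the knob top is at (402,327) in the 800x600 view.

Run:
```python
from h import *
z=np.load('pics/w2.npz');K,T=z['K'],z['T']
s=.8
P=ray(K,T,np.array([(334.5,256.5),(469.5,257.5),(468.5,345),(336,342)])*s,.010);print(P.round(4),P.mean(0),ray(K,T,[(402*s,327*s)],.048))
v=P[0]-P[1];print(np.degrees(np.arctan2(-v[0],v[1])))
```

```text
[[0.4469 0.2397 0.01  ]
 [0.4426 0.1692 0.01  ]
 [0.393  0.1705 0.01  ]
 [0.3987 0.2434 0.01  ]] [0.42026411 0.20572159 0.01      ] [[0.42032366 0.2056417  0.048     ]]
-3.491094980943812
```

Call:
servo_tool --pt "-1 0.5 -25 0" --pt "-1 0.5 -50 0" --pt "-1 0.5 -68 0" --pt "-1 0.5 -75 0" --pt "-1 0.5 -75 0" --pt "-1 0.5 -75 0" --pt "-1 0.5 -75 0"

```text
time: 3.7
tcp_pos: [0.4212, 0.206, 0.0473]
tcp_rot: [-0.001, 1.0, -0.026, 0.001]
ft_force: [-0.8, -0.6, -0.1]
finger_gap: 0.0557
grip_force: 0.0
```

Call:
servo_tool --pt "0 0 0 0" --pt "0 0 0 0" --pt "0 0 0 0" --pt "0 0 0 0" --pt "0 0 0 0" --pt "0 0 0 0" --pt "0 0 0 0" --pt "0 0 0 0" --grip 0.1 --squeeze 25

```text
time: 4.5
tcp_pos: [0.4199, 0.2057, 0.0456]
tcp_rot: [-0.0, 1.0, -0.026, -0.0]
ft_force: [0.0, -0.4, 1.7]
finger_gap: 0.0214
grip_force: 25.0
```

Call:
servo_tool --pt "0 0 20 0" --pt "0 0 45 0" --pt "0 0 70 0" --pt "10 -15 85 0" --pt "30 -45 90 0" --pt "50 -75 90 0" --pt "70 -108 90 0" --pt "92 -142 90 0" --pt "114 -176 90 0" --pt "134 -208 90 0" --pt "150 -233 80 0" --pt "159 -247 60 0" --pt "162 -253 45 0" --pt "162 -253 40 0" --pt "162 -253 40 0" --pt "162 -253 40 0" --pt "162 -253 40 0"

```text
time: 6.2
tcp_pos: [0.5823, -0.0465, 0.0867]
tcp_rot: [0.0, 1.0, -0.025, 0.001]
ft_force: [0.1, -0.3, -1.4]
finger_gap: 0.0217
grip_force: 25.0
```

Run:
```python
from h import *
s=arm.sense();print(s['time'],s['tcp_pos'],s['tcp_rot'],s['ft_force'],s['finger_gap'])
p,d,K,T=shot('wrist','w3.png')
cv2.imwrite('pics/w3.png',cv2.resize(p,(800,600)))
```

```text
6.2 [ 0.5823126  -0.04654092  0.08674784] [ 4.10338716e-05  9.99687065e-01 -2.50039905e-02  7.55441549e-04] [ 0.11424115 -0.3032124  -1.39747883] 0.0216686118511386
```

View pics/w3.png

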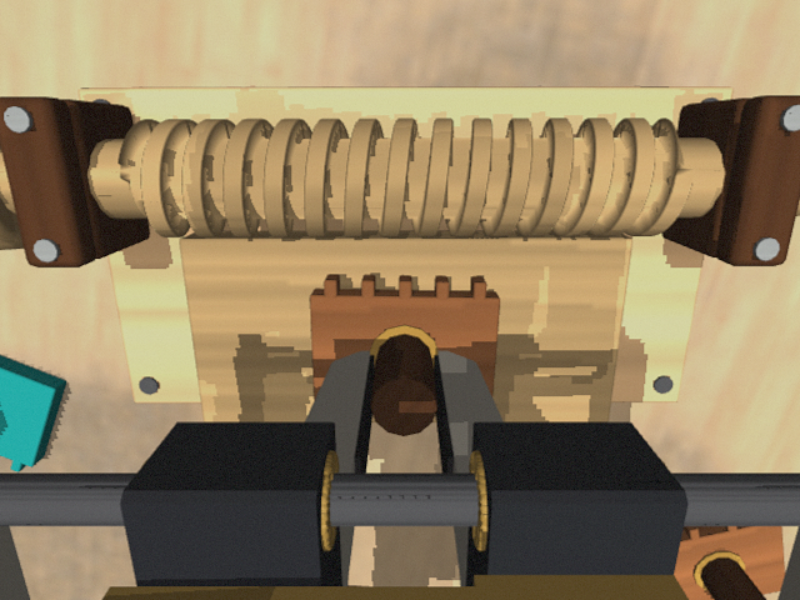

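The leaf is square to the screw, with its straight edge running from (311,296) to (498,297) and its five teeth from 331 to 478. The crest silhouettes lie along row ~235. Next I'll lower it onto the ledge.

Call:
servo_tool --pt "0 0 -4 0" --pt "0 0 -8 0" --pt "0 0 -10 0" --pt "0 0 -11 0" --pt "0 0 -11 0" --pt "0 0 -11 0"

```text
time: 6.85
tcp_pos: [0.582, -0.0474, 0.0747]
tcp_rot: [-0.0, 1.0, -0.026, 0.0]
ft_force: [-0.8, 0.3, 1.1]
finger_gap: 0.0214
grip_force: 25.0
```

```bash
cat > strip.py <<'E'
import sys
from h import *
fn=sys.argv[1]
s=arm.sense();print(s['time'],s['tcp_pos'],s['tcp_rot'][:3],s['ft_force'])
p,d,K,T=shot('wrist',fn)
O=np.array([.6494,-.0507]);a=np.radians(-2.86);ex=np.array([np.cos(a),np.sin(a)]);ey=np.array([-ex[1],ex[0]])
def rect(x0,x1,y0,y1,z,k):   # left = +y, up = +x ; k px/mm
    xs=np.arange(x1,x0,-1/k);ys=np.arange(y1,y0,-1/k);X,Y=np.meshgrid(xs,ys,indexing='ij')
    W=O+(X[...,None]*ex+Y[...,None]*ey)/1000
    uv=proj(K,T,np.c_[W.reshape(-1,2),np.full(X.size,z)]).astype(np.float32).reshape(X.shape+(2,))
    return cv2.remap(p,uv[...,0],uv[...,1],1)
A=rect(-40,25,-80,80,.034,5);B=rect(-75,-20,-80,80,.039,5)
cv2.imwrite('pics/s_'+fn,np.vstack([A,B])[:600])
E
python3 strip.py w4.png
```

```text
6.85 [ 0.581957   -0.04737221  0.07472226] [-1.60927131e-05  9.99672532e-01 -2.55895441e-02] [-0.82495982  0.3008204   1.14348872]
```

View pics/s_w4.png

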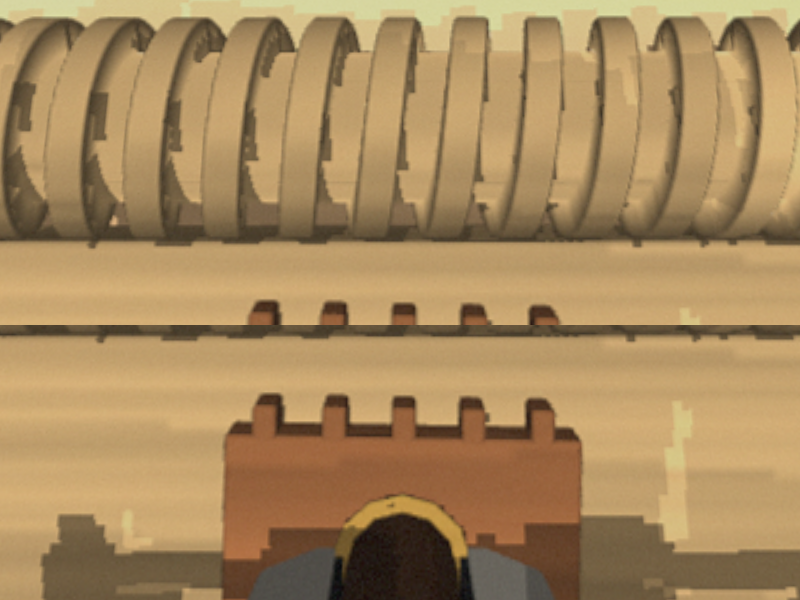

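Around the centre there is a groove at about px 408, against the middle tooth at about 403, so the leaf needs a shift of roughly −1 mm in y. Its yaw matches the screw and its straight edge is at x≈-42. I'll approach now with a soft grip.

Call:
servo_tool --pt "1 0 0 0" --pt "3 -0.5 0 0" --pt "5 -1 0 0" --pt "7 -1.2 0 0" --pt "9 -1.4 0 0" --pt "11 -1.6 0 0" --pt "11 -1.6 0 0" --pt "11 -1.6 0 0" --squeeze 10

```text
time: 7.7
tcp_pos: [0.5933, -0.049, 0.0747]
tcp_rot: [0.0, 1.0, -0.026, 0.0]
ft_force: [1.0, -0.1, 0.5]
finger_gap: 0.0216
grip_force: 10.0
```

Call:
servo_tool --pt "0.5 0 0 0" --pt "1 0 0 0" --pt "1.5 -0.1 0 0" --pt "2 -0.1 0 0" --pt "2 -0.1 0 0" --pt "2 -0.1 0 0"

```text
time: 8.3
tcp_pos: [0.5949, -0.049, 0.0747]
tcp_rot: [-0.0, 1.0, -0.026, 0.0]
ft_force: [-2.1, 0.1, 3.1]
finger_gap: 0.0215
grip_force: 10.0
```

Call:
servo_tool --pt "0.3 0 0 0" --pt "0.6 0 0 0" --pt "0.8 0 0 0" --pt "1 0 0 0" --pt "1 0 0 0"

```text
time: 8.8
tcp_pos: [0.5959, -0.049, 0.0747]
tcp_rot: [-0.0, 1.0, -0.026, -0.0]
ft_force: [-2.8, 0.1, 3.3]
finger_gap: 0.0218
grip_force: 10.0
```

Call:
servo_tool --pt "0.3 0 0 0" --pt "0.6 0 0 0" --pt "0.8 0 0 0" --pt "1 0 0 0" --pt "1 0 0 0"

```text
time: 9.3
tcp_pos: [0.5968, -0.0488, 0.0747]
tcp_rot: [-0.0, 1.0, -0.026, -0.0]
ft_force: [-3.5, 0.9, 4.7]
finger_gap: 0.0215
grip_force: 10.0
```

Call:
servo_tool --pt "0.3 0 0 0" --pt "0.6 0 0 0" --pt "0.8 -0.1 0 0" --pt "1 -0.1 0 0" --pt "1 -0.1 0 0"

```text
time: 9.8
tcp_pos: [0.5979, -0.0488, 0.0747]
tcp_rot: [-0.0, 1.0, -0.025, -0.0]
ft_force: [-3.9, 1.8, 4.4]
finger_gap: 0.0219
grip_force: 10.0
```

```bash
python3 strip.py w5.png
```

```text
9.8 [ 0.59787736 -0.04882763  0.07466784] [-1.90865928e-04  9.99675380e-01 -2.54773070e-02] [-3.88260752  1.77693682  4.42012074]
```

View pics/s_w5.png

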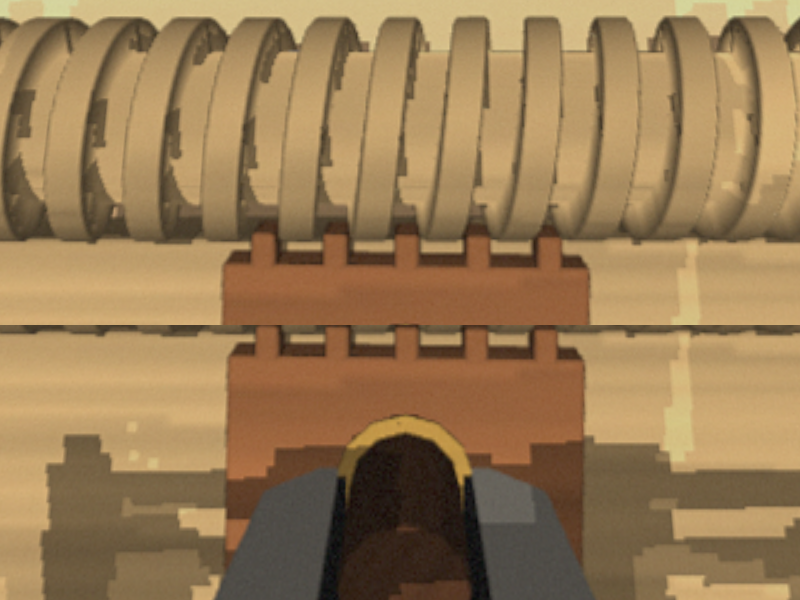

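The teeth (px 265 to 549) have entered the grooves between the crests, with the straight edge at about x=-26.6. I'll slide on with a small +y relief.

Call:
servo_tool --pt "0.3 0.3 0 0" --pt "0.7 0.3 0 0" --pt "1 0.3 0 0" --pt "1.4 0.3 0 0" --pt "1.7 0.3 0 0" --pt "2 0.3 0 0" --pt "2 0.3 0 0"

```text
time: 10.55
tcp_pos: [0.6, -0.0489, 0.0747]
tcp_rot: [-0.0, 1.0, -0.026, 0.0]
ft_force: [-3.3, 0.9, 4.9]
finger_gap: 0.0217
grip_force: 10.0
```

Call:
servo_tool --pt "0.3 0 0 0" --pt "0.6 0 0 0" --pt "0.8 0 0 0" --pt "1 0 0 0" --pt "1 0 0 0"

```text
time: 11.05
tcp_pos: [0.601, -0.0489, 0.0747]
tcp_rot: [0.0, 1.0, -0.026, 0.0]
ft_force: [-3.2, 1.3, 4.8]
finger_gap: 0.0215
grip_force: 10.0
```

Call:
servo_tool --pt "0.2 0 0 0" --pt "0.4 0 0 0" --pt "0.5 0 0 0" --pt "0.5 0 0 0" --squeeze 15

```text
time: 11.45
tcp_pos: [0.6015, -0.0489, 0.0747]
tcp_rot: [0.0, 1.0, -0.026, 0.0]
ft_force: [-3.6, 0.9, 5.2]
finger_gap: 0.0217
grip_force: 15.0
```

Call:
servo_tool --pt "0.2 0 0 0" --pt "0.4 0 0 0" --pt "0.5 0 0 0" --pt "0.5 0 0 0"

```text
time: 11.85
tcp_pos: [0.6017, -0.0489, 0.0747]
tcp_rot: [0.0, 1.0, -0.026, -0.0]
ft_force: [-4.5, 1.3, 6.9]
finger_gap: 0.0219
grip_force: 15.0
```

Call:
servo_tool --pt "0.2 0 0 0" --pt "0.4 0 0 0" --pt "0.5 0 0 0" --pt "0.5 0 0 0"

```text
time: 12.25
tcp_pos: [0.602, -0.0489, 0.0747]
tcp_rot: [0.0, 1.0, -0.026, -0.001]
ft_force: [-6.4, 0.8, 7.1]
finger_gap: 0.0215
grip_force: 15.0
```

Call:
servo_tool --pt "0.2 0 0 0" --pt "0.4 0 0 0" --pt "0.5 0 0 0" --pt "0.5 0 0 0"

```text
time: 12.65
tcp_pos: [0.6021, -0.049, 0.0747]
tcp_rot: [0.0, 1.0, -0.026, -0.001]
ft_force: [-7.7, 0.6, 9.7]
finger_gap: 0.0216
grip_force: 15.0
```

```bash
python3 strip.py w6.png
```

```text
12.65 [ 0.60214374 -0.04900845  0.07473001] [ 1.29222410e-04  9.99673711e-01 -2.55282895e-02] [-7.70055948  0.55017219  9.72798919]
```

View pics/s_w6.png

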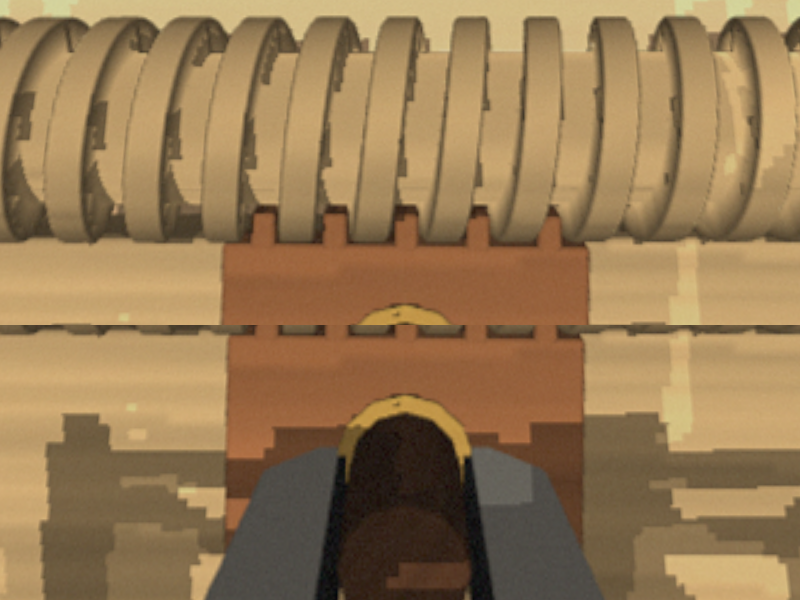

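The leaf is home: all five teeth are in grooves and the straight edge meets the crest line at row ~244 along its whole length. I'll hold the light pressure for over a second.

Call:
servo_tool --pt "0.2 0 0 0" --pt "0.2 0 0 0" --pt "0.2 0 0 0" --pt "0.2 0 0 0" --pt "0.2 0 0 0" --pt "0.2 0 0 0" --pt "0.2 0 0 0" --pt "0.2 0 0 0" --pt "0.2 0 0 0" --pt "0.2 0 0 0" --pt "0.2 0 0 0" --pt "0.2 0 0 0" --pt "0.2 0 0 0" --pt "0.2 0 0 0" --pt "0.2 0 0 0"

```text
time: 14.2
tcp_pos: [0.6022, -0.0491, 0.0748]
tcp_rot: [0.0, 1.0, -0.026, -0.001]
ft_force: [-9.3, 0.5, 10.0]
finger_gap: 0.0215
grip_force: 15.0
```

Call:
servo_tool --pt "-0.3 0 0 0" --pt "-0.6 0 0 0" --pt "-0.6 0 0 0" --pt "-0.6 0 0 0"

```text
time: 14.6
tcp_pos: [0.602, -0.049, 0.0747]
tcp_rot: [0.0, 1.0, -0.026, -0.0]
ft_force: [-5.6, 0.4, 7.9]
finger_gap: 0.0215
grip_force: 15.0
```

Call:
servo_tool --pt "0 0 0 0" --pt "0 0 0 0" --pt "0 0 0 0" --pt "0 0 0 0" --pt "0 0 0 0" --pt "0 0 0 0" --grip 0.5

```text
time: 15.2
tcp_pos: [0.6025, -0.0488, 0.0746]
tcp_rot: [0.0, 1.0, -0.026, 0.0]
ft_force: [0.1, -0.7, -1.1]
finger_gap: 0.0466
grip_force: 0.0
```

Call:
servo_tool --pt "0 0 5 0" --pt "0 0 15 0" --pt "0 0 30 0" --pt "0 0 50 0" --pt "0 0 80 0" --pt "0 0 110 0" --pt "-10 0 130 0" --pt "-20 0 150 0" --pt "-20 0 150 0" --pt "-20 0 150 0" --pt "-20 0 150 0"

```text
time: 16.3
tcp_pos: [0.5822, -0.0487, 0.2236]
tcp_rot: [-0.0, 1.0, -0.026, -0.001]
ft_force: [-0.2, -0.4, -0.4]
finger_gap: 0.0464
grip_force: 0.0
```

```bash
python3 strip.py w7.png
```

```text
16.3 [ 0.58224893 -0.04873575  0.22361859] [-1.14655361e-04  9.99673352e-01 -2.55499490e-02] [-0.16654898 -0.41896026 -0.35203399]
```

View pics/s_w7.png

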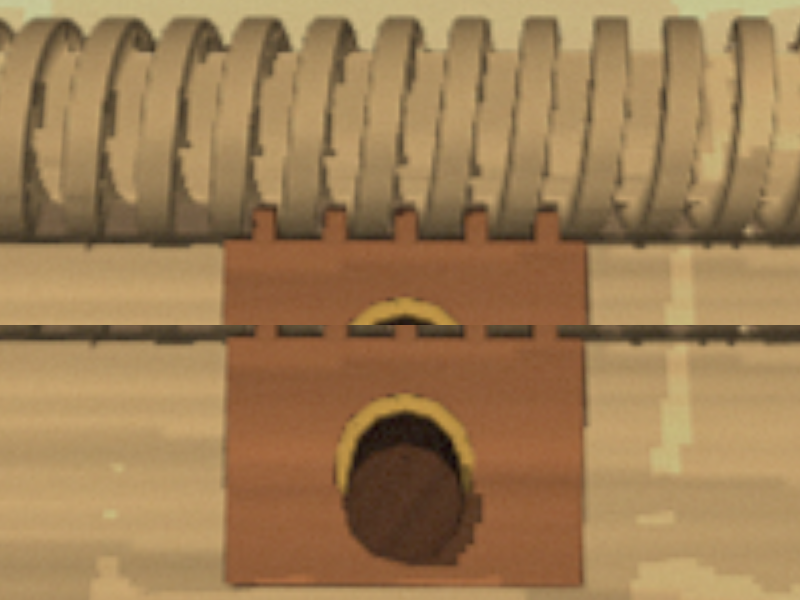

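The leaf is still seated with the gripper clear: its teeth sit between the crests at px 263 to 545, and its edge meets the crests evenly at row ~240.

```bash
python3 -c "
from plant import arm
print(arm.job_done())"
```

```text
the job is handed in; nothing more can be done
None
```

The five-tooth leaf sits on the ledge with all its teeth in the thread, held about 1.5 s at an estimated 5–6 N (wrist reading never above about 10 N), then released and handed in at about 16 s.

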